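# Fetch the tea mill's cover from the shelf drawer and seat it

### The arm

A 6-joint arm with a two-finger parallel gripper is mounted at the origin on the work surface. World frame = base frame: x ahead of the robot, y to its left, z up, the work surface at z = 0. Lengths are in m, angles in rad, forces in N, time in s.
With the tool pointing down it reaches from about 0.375 to 0.9 m from the base axis. Payload 3.1 kg.
Tool frame: the origin (TCP) lies midway between the tips of the shut fingers; the grasp point (between the pads) lies 19 mm behind it; z points along the fingers, x is the direction in which the jaws open and shut, and the axes are right-handed (so a half turn about z gives the same grasp; the last joint's range is limited). The gripper opens to 87 mm and grips with 3 to 60 N. Pads are 19 mm wide; open, the fingers measure 117 mm over their backs; the gripper's body (75 mm by 190 mm) begins 51 mm behind the grasp point.
Start: joints at [0.953, 0.527, 1.433, -0, 1.181, -0.178], TCP at [0.266, 0.566, 0.223] pointing down, gripper open.
Joint ranges: [-3.08, 3.08], [-0.75, 2.2], [0.22, 2.44], [-1.43, 4.57], [0, 2.65], [-2.85, 2.85]. Speed limits (rad/s): [2.79, 2.79, 3.14, 3.14, 3.14, 3.14].

### API

Orientations are given as a unit quaternion [w, x, y, z].
In Python, from workcell import bot gives the robot as it stands.
- The arm moves only by the tool carry_out, never from a script. Its argument "motion" is a list of rows, each an object of numbers: "dx", "dy", "dz": the shift along the tool's x, y, z in units of 25 mm (1.0 is 25 mm); "wx", "wy", "wz": the turn, a rotation vector about the tool's x, y, z in units of 5 degrees (1.0 is 5 degrees); "fingers": the opening in per cent of the stroke, from 0 (shut) to 100 (fully open). In form: [{"dx": .., "dy": .., "dz": .., "wx": .., "wy": .., "wz": .., "fingers": ..}, ...]. A call has 1 to 5 rows; each row is the pose to reach, as a shift and turn from the pose commanded when the call began, along the tool's axes at that moment; what a row does not reach only later rows make up. A row lasts 1/10 s, in which the tool goes at most 50 mm and 8.59 degrees, less where a joint would pass 70% of its speed; a pose out of reach is approached as far as the arm can. A call with a gripper value outside its range is refused whole. The fingers move at their own pace and stop on an object; "squeeze" is the grip in N (left out, the last holds). Time passes only in rows, so rows that repeat a pose let the fingers close. It gives the time, the measured TCP pose, the force and the opening at its end, in the units of the state.
- bot.observe(): the state, without advancing time (a new reading comes with each control period).
- bot.camera(name): name is "scene" or "top"; returns the picture (400x640x3 uint8, blue, green, red); there is no depth.
- bot.camera_model(name): a dict with "vfov" (degrees; the focal length in pixels is half the picture's height over the tangent of half this angle, whatever the lens; pixels are square), "cx", "cy" (the principal point, pixels), "R" (3x3) and "t" (3): a world point X has camera coordinates R X + t. Camera axes: x right, y down, z forward; pixel columns grow to the right and rows downward; lengths in m; the calibration is good to about 2 mm. A picture is of the moment at which its call begins. camera_model takes no time and is no camera call.
- bot.job_done(): hands the job in, once; it reports no verdict.
The state is a dict: "clock": time; "joint_positions": joint angles; "dq": joint speeds; "effort": joint torques, N m; "tool_pos": TCP position; "tool_rot": TCP orientation; "force": force on the tool from outside, world axes, zero at the start; "moment": the same for the moment, N m; "gripper_width": finger opening in m.
Only numpy, scipy, OpenCV 4.12 (cv2) and the standard library are available. Lean on these libraries where they do the work, as an engineer would, in place of code of your own. Each camera call takes 0.05 s, during which the arm holds its last target. There are 200 camera calls.

### The job

The tea mill is standing open: pull open the drawer under the steel shelf by its wooden tab, take out the mill's cover plate and set it down on the mill, not dropping it, so that both pins stand up through its two holes and it lies flat on the housing. Then leave the drawer pushed fully shut. Do not shift any of the other things on the table or on the shelf.

Things in the scene. Friction and masses are not known exactly. Their poses are not given: they have to be found in the camera images.
- drawer (a joint): how far the drawer is pulled out, m: 0 shut, 0.21 fully out; may start a little ajar. It slides level along the cabinet's -x, light friction. Inside 206 mm wide (y), 226 mm long (x); floor top 30 mm above the table, side walls up to 80 mm; steel front 220 mm wide, 12 mm thick, 20 to 120 mm above the table
- drawer_tab (a point): grip point on the drawer's wooden pull tab, moves with it; axes as the cabinet's. The tab is an upright fin, 14 mm thick (y), 40 mm tall (58 to 98 mm above the table), sticking 45 mm out of the middle of the drawer front; the point is 32 mm out from the front. The shelf overhangs this point by 3 mm with the drawer shut: come in tilted, gripper leaning back towards the robot
- cabinet: fixed steel unit, 260 mm deep (x), 240 wide (y), its front faces its -x; origin on the table below the middle of its front edge (drawer front face at x = 0 when shut). Drawer below an open cubby; shelf board on top, underside 200, top 212 mm above the table, front edge at x = -35 mm. A spring clip on its +y edge holds a bamboo whisk, out to y = 175 mm
- cover: loose aluminium cover plate lying flat in the drawer, about 220 g, 110 (x) by 80 (y) by 6 mm; origin at the centre of its underside, z up. Two 14 mm through holes at x = +42 and -42 mm, y = 0. On top in the middle a wooden grip ridge 48 mm long (x), 14 mm thick (y), from 6 to 40 mm above the underside
- cover_grip (a point): middle of the cover's grip ridge, 26 mm above the plate's underside; axes as the cover's
- mill: fixed tea mill housing, white box 120 (x) by 90 (y) by 80 mm tall, open at the top with a grinding stone inside; origin at the centre of its underside. Two upright steel pins of 8 mm diameter with tapered tips at x = +42 and -42 mm, y = 0, rising 14 mm above the rim (to 94 mm). The cover fits either way round
- mill_seat (a point): centre of the housing's rim plane, 80 mm above the table, where the underside centre of the seated cover belongs; axes as the mill's
- bowls: stack of two speckled ceramic bowls, 124 mm across, 66 mm tall, on the shelf; origin under its centre; not to be shifted
- jug: glass milk-frother jug, 84 mm across, 105 mm tall, handle to its +y; origin under its centre; not to be shifted
- stand: sage green silicone whisk stand, 76 mm across, 82 mm tall; origin under its centre; not to be shifted
- tin: tea tin with paper label, 72 mm across, 100 mm tall; origin under its centre; not to be shifted
- scoop: wooden scoop 170 mm long lying along its x; not to be shifted
- cup: small white cup, 72 mm across, 60 mm tall; origin under its centre; not to be shifted
There are look-alikes about, which are no part of the job. Leave any green or red look-alike of the mill alone.

How it is judged:
On the way, in this order (a step that is already met when the one before it is completed fails the run):
1. the drawer has been pulled open at least 120 mm (value of joint drawer above 0.12 m), for 0.2 s.
2. the cover is seated flat on the mill, both pins through its holes (distance between cover and mill_seat below 0.007 m and angle between the x axis of cover and the x axis of mill, either way round below 0.14 rad and angle between cover's own z axis and vertical below 0.05 rad), for 0.2 s.
At the end, for the whole second after the job is handed in: the cover lies flat (within 3 degrees) on the mill over both pins, its underside centre within 7 mm of the middle of the rim and its long axis within 8 degrees of the mill's, at rest; the drawer is shut to within 6 mm (all of step 2 and linear speed of cover below 0.02 m/s and value of joint drawer below 0.006 m); the robot touches nothing.
It fails at once if the bowls, jug, whisk stand, tin, scoop or cup shifted by more than 30 mm (distance of any of bowls, jug, stand, tin, scoop, cup from where it was at the start of the episode above 0.03 m).
It fails at once if the cover let go of more than 30 mm above the mill's rim (dropped) (horizontal distance between cover and mill_seat below 0.06 m and z of cover in the frame of mill_seat above 0.03 m and contact force between the fingers and cover below 0.1 N).
It also fails if it takes over 72 s, if anything falls off the work surface, if the arm or the gripper's body presses on something with over 40 N, if the wrist force passes 120 N, or if a joint passes its speed limit or range.

## Working session

There is one attempt and no reset: what is moved stays moved. The work goes in short steps, Python scripts to look and compute and a tool call to move; the robot and the scene stay as the last step left them, time stands still between calls to the robot, and variables do not carry over. Pictures are saved under pics/ and viewed, about 8 in all and at most 12, crops included, and the job is handed in when it is done.

Besides the shell and the picture viewer there is one more tool, called after "Call:" in YAML: its name, and indented under it one key for each argument. carry_out: Moves the arm, as the interface text tells. Its arguments: {"type":"object","properties":{"motion":{"type":"array"},"squeeze":{"type":"number"}},"required":["motion"]}

```bash
mkdir -p pics
python3 - <<'E'
from workcell import bot
import cv2,numpy as np
for n in("scene","top"):
    cv2.imwrite(f"pics/{n}0.png",bot.camera(n)); m=bot.camera_model(n)
    R=np.array(m["R"]);print(n,m["vfov"],m["cx"],m["cy"],-R.T@np.array(m["t"]),R.round(3).tolist(), [k for k in m])
s=bot.observe();print(s)
E
```

```text
scene 42.72207600415541 322.0533573212485 202.10626893455853 [-0.33877336  0.7559669   1.66582991] [[-0.67, -0.742, 0.015], [-0.595, 0.524, -0.61], [0.445, -0.417, -0.793]] ['vfov', 'cx', 'cy', 'R', 't']
top 46.40197107760089 312.7270045181495 203.86475630827564 [ 0.40722323 -0.00678254  1.59258347] [[0.0, -1.0, 0.015], [-0.998, -0.001, -0.063], [0.063, -0.015, -0.998]] ['vfov', 'cx', 'cy', 'R', 't']
{'clock': 0.1, 'joint_positions': array([ 9.52517941e-01,  5.28417842e-01,  1.43374535e+00, -1.01289895e-05,
        1.18141767e+00, -1.78476872e-01]), 'dq': array([ 0.00030699, -0.00351747, -0.00073913,  0.00232405,  0.00038343,
       -0.00179809]), 'effort': array([-5.15244865e-04, -4.40987277e+01, -1.77151090e+01,  6.34186040e-02,
        5.33896952e-02, -5.11087057e-05]), 'tool_pos': array([0.26567897, 0.56500045, 0.22165124]), 'tool_rot': array([ 3.79542119e-04,  8.44320727e-01,  5.35837216e-01, -9.18808573e-04]), 'force': array([-0.37193135, -1.03443596,  0.06245111]), 'moment': array([-0.00918466,  0.00405452, -0.01888512]), 'gripper_width': 0.08717696197969241}
```

View pics/scene0.png

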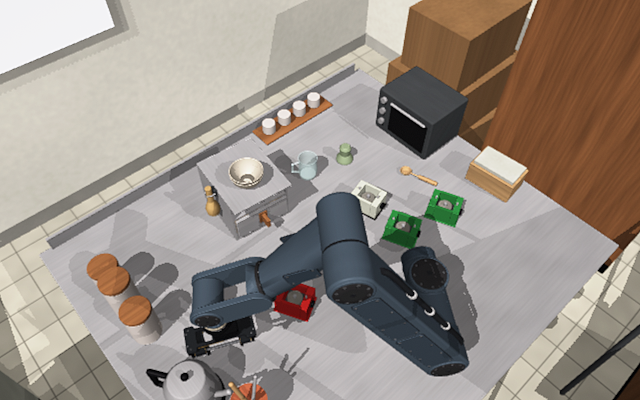

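View pics/top0.png

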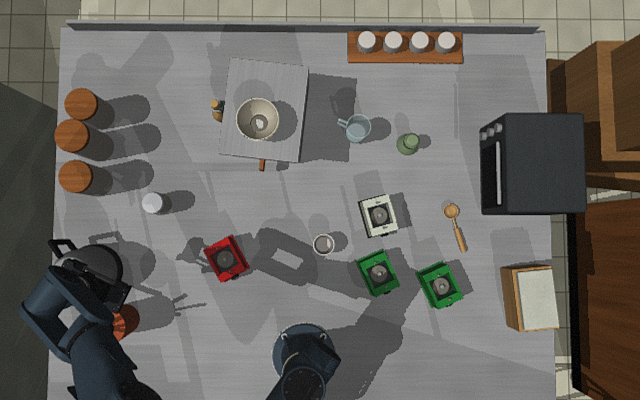

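The top view shows the cabinet around (262,110) with its wooden tab at (262,165). The mill candidates are white (380,215), green (378,273) and (440,285), and red (226,260). The white one fits the description ("white box") and the others are look-alikes. I'll confirm that in an enlarged crop.

Run:
```python
import cv2,numpy as np
a=cv2.imread("pics/top0.png")
c=cv2.resize(a[50:250,210:410],None,fx=4,fy=4,interpolation=cv2.INTER_CUBIC)[:, :]
c=cv2.resize(a[50:180,210:320],None,fx=4.5,fy=4.5,interpolation=cv2.INTER_CUBIC)
d=cv2.resize(a[185:245,350:410],None,fx=5,fy=5,interpolation=cv2.INTER_CUBIC)
b=cv2.imread("pics/scene0.png")
e=cv2.resize(b[170:225,345:395],None,fx=5,fy=5,interpolation=cv2.INTER_CUBIC)
o=np.zeros((590,800,3),np.uint8);o[:585,:495]=c;o[:300,500:800]=d;o[305:580,500:750]=e
cv2.imwrite("pics/crop1.png",o)
```

```text
(no output)
```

View pics/crop1.png

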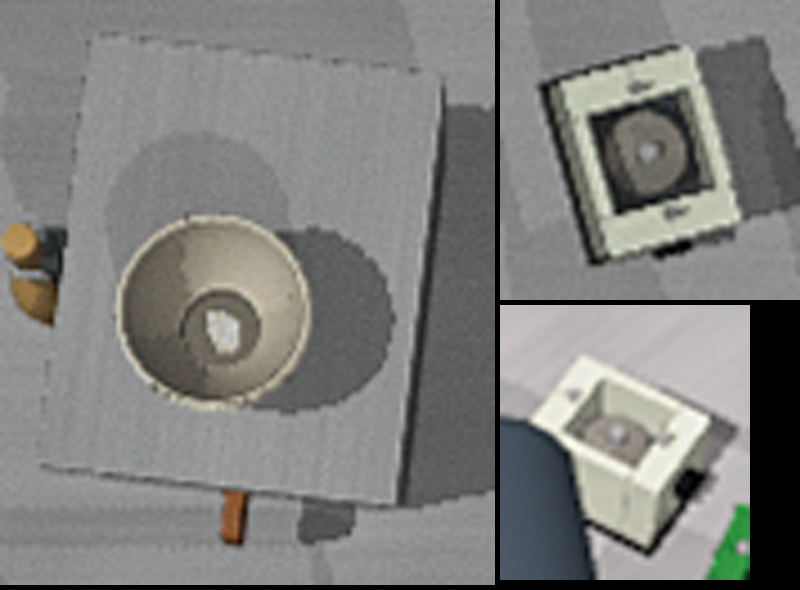

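The crop confirms it: a white housing with an open top and two pins, at crop positions (640,87) and (677,212). The shelf corners and tab end are also clear. Next I convert these pixels to world positions.

```bash
cat > h.py <<'E'
from workcell import bot
import cv2,numpy as np
from scipy.spatial.transform import Rotation as Ro
def K(n):
    m=bot.camera_model(n);f=200/np.tan(np.radians(m["vfov"]/2))
    return f,m["cx"],m["cy"],np.array(m["R"]),np.array(m["t"])
def px2w(n,u,v,z):
    f,cx,cy,R,t=K(n);d=R.T@[(u-cx)/f,(v-cy)/f,1];o=-R.T@t
    return o+d*(z-o[2])/d[2]
def w2px(n,X):
    f,cx,cy,R,t=K(n);c=R@np.array(X)+t;return np.array([cx+f*c[0]/c[2],cy+f*c[1]/c[2]])
E
python3 - <<'E'
from h import *
sh=[px2w("top",u,v,.212) for u,v in[(231.6,58.2),(308.2,66.2),(298.4,161.6),(219.3,153.3)]]
for p in sh:print("shelf",p.round(4))
for i in range(4):print(np.linalg.norm(sh[i]-sh[i-1]).round(4))
P=[px2w("top",u,v,.09) for u,v in[(378,202.4),(385.4,227.4)]]
print("pins",P,np.linalg.norm(P[0]-P[1]))
C=[px2w("top",350+(u-500)/5,185+v/5,.08) for u,v in[(560,78),(690,45),(740,215),(607,258)]]
for i in range(4):print("rim",C[i].round(4),np.linalg.norm(C[i]-C[i-1]).round(4))
print(np.mean(C,0))
print("tabend",px2w("top",210+232/4.5,50+543/4.5,.098))
ax=(sh[0]+sh[1]-sh[2]-sh[3]);ax/=np.linalg.norm(ax);print("cab x",ax,np.degrees(np.arctan2(ax[1],ax[0])))
fm=(sh[2]+sh[3])/2;print("origin",fm+.035*ax)
a=np.degrees(np.arctan2(*(P[0]-P[1])[1::-1]));print("mill yaw",a)
for n,u,v,z in[("cup",323,243,.06),("jug",355,127,.1),("stand",408,143,.08),("tin",152,203,.1),("bowl",258,119,.278)]:print(n,px2w("top",u,v,z).round(3))
E
```

```text
shelf [0.9341 0.217  0.212 ]
shelf [ 0.9108 -0.014   0.212 ]
shelf [0.6203 0.015  0.212 ]
shelf [0.6446 0.2503 0.212 ]
0.2914
0.2322
0.2919
0.2366
pins [array([ 0.50680135, -0.24076676,  0.09      ]), array([ 0.42604335, -0.26397978,  0.09      ])] 0.08402796948395193
rim [ 0.5133 -0.1902  0.08  ] 0.1206
rim [ 0.535  -0.2752  0.08  ] 0.0878
rim [ 0.4242 -0.3067  0.08  ] 0.1151
rim [ 0.3964 -0.2199  0.08  ] 0.0911
[ 0.4672107 -0.2480077  0.08     ]
tabend [0.60821081 0.13524598 0.098     ]
cab x [ 9.94276519e-01 -1.06837274e-01  3.80685146e-16] -6.133030102244309
origin [0.66727214 0.12891015 0.212     ]
mill yaw 16.03672569314416
cup [ 0.375 -0.064  0.06 ]
jug [ 0.751 -0.167  0.1  ]
stand [ 0.703 -0.343  0.08 ]
tin [0.503 0.483 0.1  ]
bowl [0.732 0.129 0.278]
```

```bash
cat >> h.py <<'E'
def cabR(tilt,yaw=-6.13):  # tool rot: x=cab y, z=down tilted forward (deg)
    c,s=np.cos(np.radians(yaw)),np.sin(np.radians(yaw));fx=np.array([c,s,0]);y=np.array([-s,c,0])
    z=np.sin(np.radians(tilt))*fx-np.cos(np.radians(tilt))*np.array([0,0,1]);return np.column_stack([y,np.cross(z,y),z])
def cur():
    s=bot.observe();q=s["tool_rot"];return s,np.array(s["tool_pos"]),Ro.from_quat(np.r_[q[1:],q[0]]).as_matrix()
def plan(pos,R1,p0=None,R0=None):
    if p0 is None:_,p0,R0=cur()
    d=R0.T@(np.array(pos)-p0)/.025;w=np.degrees(Ro.from_matrix(R0.T@R1).as_rotvec())/5
    print("d",d.round(2),"w",w.round(2))
E
python3 - <<'E'
from h import *
R=cabR(40);plan([.50,.17,.24],R)
G=np.array([.621,.134,.078]);tz=R[:,2];print(tz)
plan(G-.061*tz,R,np.array([.50,.17,.24]),R); print(G-.061*tz)
plan(G+.019*tz,R,G-.061*tz,R)
E
```

```text
d [-10.31  15.21  -0.72] w [-7.93  1.35 -3.65]
[ 0.63911226 -0.06863988 -0.76604444]
d [-0.91 -0.36  5.72] w [0. 0. 0.]
[0.58201415 0.13818703 0.12472871]
d [ 0.  -0.   3.2] w [0. 0. 0.]
```

Call:
carry_out:
  motion:
    - {"dx": -2, "dy": 3, "fingers": 50}
    - {"dx": -4, "dy": 6, "fingers": 50}
    - {"dx": -6, "dy": 8, "fingers": 50}
    - {"dx": -7, "dy": 10, "fingers": 50}
    - {"dx": -8, "dy": 11.5, "fingers": 50}
  squeeze: 20

```text
invalid input at $.motion[0]: expected keys dx, dy, dz, wx, wy, wz, fingers
```

Run:
```python
from h import *
plan([.50,.17,.24],cabR(40));print(cur()[1])
```

```text
d [-10.31  15.21  -0.72] w [-7.93  1.35 -3.65]
[0.26567897 0.56500045 0.22165124]
```

Call:
carry_out:
  motion:
    - {"dx": -2, "dy": 3, "dz": -0.7, "wx": -1.6, "wy": 0.3, "wz": -0.7, "fingers": 50}
    - {"dx": -4, "dy": 6, "dz": -0.7, "wx": -3.2, "wy": 0.6, "wz": -1.4, "fingers": 50}
    - {"dx": -5, "dy": 7.5, "dz": -0.7, "wx": -4.8, "wy": 0.9, "wz": -2.1, "fingers": 50}
    - {"dx": -6.2, "dy": 9, "dz": -0.7, "wx": -6.4, "wy": 1.1, "wz": -2.9, "fingers": 50}
    - {"dx": -7.2, "dy": 10.6, "dz": -0.7, "wx": -7.9, "wy": 1.4, "wz": -3.6, "fingers": 50}
  squeeze: 20

```text
clock: 0.6
tool_pos: [0.3864, 0.3612, 0.2391]
tool_rot: [0.236, 0.717, 0.62, 0.213]
force: [0.9, -1.6, -0.2]
gripper_width: 0.055
```

Run:
```python
from h import *
print(cur()[1]);plan([.50,.17,.24],cabR(40));plan([.58,.138,.126],cabR(40))
```

```text
[0.38639499 0.36123343 0.23907942]
d [-6.93  4.52  3.27] w [-0.59  0.14 -0.4 ]
d [-7.8   4.45  8.91] w [-0.59  0.14 -0.4 ]
```

Call:
carry_out:
  motion:
    - {"dx": -1.6, "dy": 1, "dz": 0.8, "wx": -0.2, "wy": 0, "wz": 0, "fingers": 50}
    - {"dx": -3.2, "dy": 2.1, "dz": 1.5, "wx": -0.3, "wy": 0, "wz": 0, "fingers": 50}
    - {"dx": -4.8, "dy": 3.2, "dz": 2.3, "wx": -0.3, "wy": 0, "wz": -0.1, "fingers": 50}
    - {"dx": -6.4, "dy": 4.2, "dz": 3.2, "wx": -0.3, "wy": 0, "wz": -0.1, "fingers": 50}
    - {"dx": -7, "dy": 4.4, "dz": 4, "wx": -0.3, "wy": 0, "wz": -0.1, "fingers": 50}

```text
clock: 1.1
tool_pos: [0.5103, 0.1664, 0.224]
tool_rot: [0.246, 0.714, 0.618, 0.22]
force: [0.6, 0.1, 0.6]
gripper_width: 0.0439
```

Run:
```python
from h import *
cv2.imwrite("pics/s1.png",cv2.resize(bot.camera("scene")[130:290,170:330],None,fx=3,fy=3,interpolation=2))
print(cur()[1]);plan([.582,.138,.125],cabR(40))
```

```text
[0.51117091 0.16344971 0.2213885 ]
d [-0.62 -0.08  4.85] w [-0.33  0.23 -0.39]
```

View pics/s1.png

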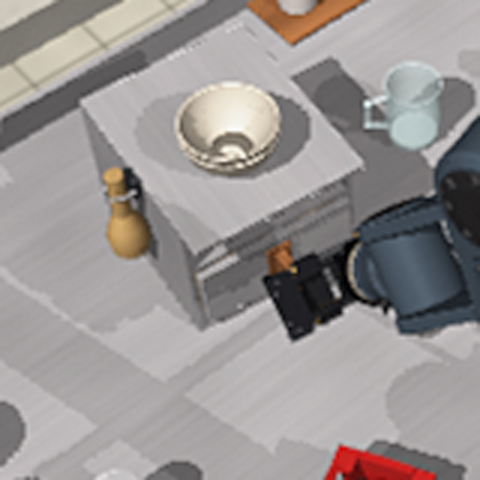

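The crop shows the gripper in front of the tab at crop (280,258), lined up to go in.

Call:
carry_out:
  motion:
    - {"dx": -0.2, "dy": 0, "dz": 1.6, "wx": -0.3, "wy": 0.2, "wz": -0.4, "fingers": 50}
    - {"dx": -0.4, "dy": -0.1, "dz": 3.2, "wx": -0.3, "wy": 0.2, "wz": -0.4, "fingers": 50}
    - {"dx": -0.6, "dy": -0.1, "dz": 4.8, "wx": -0.3, "wy": 0.2, "wz": -0.4, "fingers": 50}
    - {"dx": -0.6, "dy": -0.1, "dz": 4.8, "wx": -0.3, "wy": 0.2, "wz": -0.4, "fingers": 50}

```text
clock: 1.55
tool_pos: [0.5972, 0.1527, 0.1566]
tool_rot: [0.236, 0.706, 0.635, 0.207]
force: [0.6, 0.4, 0.2]
gripper_width: 0.0436
```

Run:
```python
from h import *
print(cur()[1]);R=cabR(40);plan(np.array([.621,.134,.078])+.019*R[:,2],R)
```

```text
[0.59721477 0.15271115 0.15660921]
d [-0.61 -1.01  3.9 ] w [-0.68  0.07  0.05]
```

Call:
carry_out:
  motion:
    - {"dx": 0, "dy": 0, "dz": 0, "wx": 0, "wy": 0, "wz": 0, "fingers": 50}
    - {"dx": 0, "dy": 0, "dz": 0, "wx": 0, "wy": 0, "wz": 0, "fingers": 50}

```text
clock: 1.75
tool_pos: [0.5932, 0.1538, 0.158]
tool_rot: [0.235, 0.705, 0.636, 0.207]
force: [0.4, 0.7, 0.0]
gripper_width: 0.0436
```

Run:
```python
from h import *
print(cur()[1]);R=cabR(40);plan(np.array([.621,.134,.078])-.021*R[:,2],R);plan(np.array([.621,.134,.078])+.019*R[:,2],R)
```

```text
[0.59323239 0.15381847 0.15798048]
d [-0.65 -1.    2.44] w [-0.7   0.06  0.07]
d [-0.64 -0.91  4.04] w [-0.7   0.06  0.07]
```

Call:
carry_out:
  motion:
    - {"dx": -0.6, "dy": -1.0, "dz": 0, "wx": -0.7, "wy": 0, "wz": 0.1, "fingers": 45}
    - {"dx": -0.6, "dy": -1.0, "dz": 1.0, "wx": -0.7, "wy": 0, "wz": 0.1, "fingers": 45}
    - {"dx": -0.6, "dy": -1.0, "dz": 2.0, "wx": -0.7, "wy": 0, "wz": 0.1, "fingers": 45}
    - {"dx": -0.6, "dy": -1.0, "dz": 2.0, "wx": -0.7, "wy": 0, "wz": 0.1, "fingers": 45}
    - {"dx": -0.6, "dy": -1.0, "dz": 2.0, "wx": -0.7, "wy": 0, "wz": 0.1, "fingers": 45}

```text
clock: 2.25
tool_pos: [0.622, 0.1472, 0.1375]
tool_rot: [0.236, 0.71, 0.632, 0.202]
force: [0.7, -0.4, -0.1]
gripper_width: 0.0388
```

Run:
```python
from h import *
print(cur()[1]);R=cabR(40);plan(np.array([.621,.134,.078])+.019*R[:,2],R)
```

```text
[0.62203386 0.14718656 0.13747866]
d [-0.49 -1.34  2.7 ] w [-0.77  0.19 -0.03]
```

Run:
```python
from h import *
s,p,R=cur();print(s["joint_positions"].round(3),R.round(3).tolist())
```

```text
[ 0.133  0.578  1.927 -1.43   0.158  0.056] [[0.119, 0.802, 0.585], [0.993, -0.089, -0.079], [-0.011, 0.59, -0.807]]
```

Joint 4 is on its limit and joint 5 is close to zero, so a 40° tilt is out of reach here. A 27° tilt still clears the shelf edge by about 27 mm, so I'll use that.

Run:
```python
from h import *
R=cabR(27);G=np.array([.619,.134,.078]);plan(G-.05*R[:,2],R);print(G-.05*R[:,2]);plan(G+.019*R[:,2],R,G-.05*R[:,2],R)
```

```text
d [-0.54 -1.14 -0.08] w [ 1.83  0.18 -0.05]
[0.59643027 0.13642396 0.12255033]
d [-0.   -0.    2.76] w [0. 0. 0.]
```

Call:
carry_out:
  motion:
    - {"dx": -0.3, "dy": -0.5, "dz": -1.0, "wx": 0.6, "wy": 0.1, "wz": 0, "fingers": 45}
    - {"dx": -0.5, "dy": -1.1, "dz": -1.0, "wx": 1.2, "wy": 0.2, "wz": 0, "fingers": 45}
    - {"dx": -0.5, "dy": -1.1, "dz": -0.5, "wx": 1.8, "wy": 0.2, "wz": 0, "fingers": 45}
    - {"dx": -0.5, "dy": -1.1, "dz": 0, "wx": 1.8, "wy": 0.2, "wz": 0, "fingers": 45}
    - {"dx": -0.5, "dy": -1.1, "dz": 0, "wx": 1.8, "wy": 0.2, "wz": 0, "fingers": 45}

```text
clock: 2.75
tool_pos: [0.598, 0.1374, 0.122]
tool_rot: [0.173, 0.724, 0.648, 0.158]
force: [-0.4, 0.4, 0.6]
gripper_width: 0.0388
```

Run:
```python
from h import *
s,p,_=cur();print(s["joint_positions"].round(3),p);R=cabR(27);G=np.array([.619,.134,.078]);plan(G-.05*R[:,2],R);plan(G+.019*R[:,2],R)
```

```text
[ 0.087  0.565  1.901 -0.389  0.226 -1.013] [0.59803271 0.13744027 0.12203162]
d [-0.05 -0.04 -0.05] w [ 0.03 -0.03 -0.05]
d [-0.06 -0.05  2.71] w [ 0.03 -0.03 -0.05]
```

Call:
carry_out:
  motion:
    - {"dx": 0, "dy": 0, "dz": 1.0, "wx": 0, "wy": 0, "wz": 0, "fingers": 45}
    - {"dx": 0, "dy": 0, "dz": 2.0, "wx": 0, "wy": 0, "wz": 0, "fingers": 45}
    - {"dx": 0, "dy": 0, "dz": 2.7, "wx": 0, "wy": 0, "wz": 0, "fingers": 45}
    - {"dx": 0, "dy": 0, "dz": 2.7, "wx": 0, "wy": 0, "wz": 0, "fingers": 20}
    - {"dx": 0, "dy": 0, "dz": 2.7, "wx": 0, "wy": 0, "wz": 0, "fingers": 0}

```text
clock: 3.25
tool_pos: [0.6292, 0.1339, 0.0616]
tool_rot: [0.174, 0.724, 0.648, 0.158]
force: [-0.6, -0.1, 0.6]
gripper_width: 0.03
```

Call:
carry_out:
  motion:
    - {"dx": 0, "dy": 0, "dz": 0, "wx": 0, "wy": 0, "wz": 0, "fingers": 0}
    - {"dx": 0, "dy": 0, "dz": 0, "wx": 0, "wy": 0, "wz": 0, "fingers": 0}
    - {"dx": 0, "dy": 0, "dz": 0, "wx": 0, "wy": 0, "wz": 0, "fingers": 0}
    - {"dx": 0, "dy": 0, "dz": 0, "wx": 0, "wy": 0, "wz": 0, "fingers": 0}

```text
clock: 3.65
tool_pos: [0.631, 0.1376, 0.0624]
tool_rot: [0.174, 0.723, 0.649, 0.162]
force: [1.2, 13.4, -2.9]
gripper_width: 0.0137
```

Run:
```python
from h import *
s,p,R=cur();print(s["joint_positions"].round(3),p,s["force"],s["gripper_width"])
f=np.array([.9943,-.1068,0])
print("pull 0.05 in tool units",R.T@(-.05*f)/.025)
```

```text
[ 0.079  0.702  1.855 -0.613  0.135 -0.794] [0.63102664 0.13755368 0.062432  ] [ 1.1504235  13.43578534 -2.86720461] 0.01368714301594501
pull 0.05 in tool units [ 0.00320699 -1.77422353 -0.92318768]
```

```bash
cat >> h.py <<'E'
def rows(p0,R0,seq):
    for p,R in seq: plan(p,R,p0,R0)
E
python3 - <<'E'
from h import *
_,p,_=cur();R=cabR(27);G=p-.019*R[:,2];f=cabR(0)[:,1]*0+np.array([.9943,-.1068,0])
seq=[]
for s,t in[(.02,27),(.045,26),(.07,24),(.09,20),(.11,16)]:
    r=cabR(t);seq.append((G-s*f+.019*r[:,2],r))
rows(p,R,seq)
p0,r0=seq[-1];seq=[]
for s,t in[(.13,12),(.15,8),(.17,4),(.18,2),(.185,1)]:
    r=cabR(t);seq.append((G-s*f+.019*r[:,2],r))
print();rows(p0,r0,seq)
E
```

```text
d [ 0.   -0.71 -0.36] w [0. 0. 0.]
d [ 0.   -1.62 -0.82] w [ 0.2  0.  -0. ]
d [ 0.   -2.53 -1.27] w [ 0.6  0.  -0. ]
d [ 0.   -3.3  -1.64] w [ 1.4 -0.  -0. ]
d [ 0.   -4.07 -2.01] w [ 2.2  0.  -0. ]

d [ 0.   -0.82 -0.22] w [0.8 0.  0. ]
d [ 0.   -1.64 -0.45] w [ 1.6 -0.   0. ]
d [ 0.   -2.47 -0.68] w [ 2.4 -0.   0. ]
d [ 0.   -2.88 -0.79] w [ 2.8 -0.  -0. ]
d [ 0.   -3.08 -0.85] w [ 3. -0.  0.]
```

Call:
carry_out:
  motion:
    - {"dx": 0.15, "dy": -0.7, "dz": -0.36, "wx": 0, "wy": 0, "wz": 0, "fingers": 0}
    - {"dx": 0.15, "dy": -1.6, "dz": -0.8, "wx": 0.2, "wy": 0, "wz": 0, "fingers": 0}
    - {"dx": 0.15, "dy": -2.5, "dz": -1.27, "wx": 0.6, "wy": 0, "wz": 0, "fingers": 0}
    - {"dx": 0.15, "dy": -3.3, "dz": -1.64, "wx": 1.4, "wy": 0, "wz": 0, "fingers": 0}
    - {"dx": 0.15, "dy": -4.1, "dz": -2.0, "wx": 2.2, "wy": 0, "wz": 0, "fingers": 0}
  squeeze: 12

```text
clock: 4.15
tool_pos: [0.5312, 0.1488, 0.0618]
tool_rot: [0.12, 0.735, 0.658, 0.109]
force: [4.4, -7.1, 5.3]
gripper_width: 0.0141
```

Run:
```python
from h import *
s,p,R=cur();print(s["joint_positions"].round(3),p,s["force"],s["gripper_width"],np.degrees(np.arccos(-R[2,2])))
```

```text
[ 0.109  0.637  1.976 -0.317  0.221 -1.052] [0.53121918 0.14876292 0.06177804] [ 4.41342802 -7.1121008   5.26998857] 0.01408034674243232 18.6461964376793
```

Call:
carry_out:
  motion:
    - {"dx": 0, "dy": -0.8, "dz": -0.2, "wx": 0.8, "wy": 0, "wz": 0, "fingers": 0}
    - {"dx": 0, "dy": -1.6, "dz": -0.45, "wx": 1.6, "wy": 0, "wz": 0, "fingers": 0}
    - {"dx": 0, "dy": -2.5, "dz": -0.65, "wx": 2.4, "wy": 0, "wz": 0, "fingers": 0}
    - {"dx": 0, "dy": -2.9, "dz": -0.8, "wx": 2.8, "wy": 0, "wz": 0, "fingers": 0}
    - {"dx": 0, "dy": -3.0, "dz": -0.85, "wx": 3.0, "wy": 0, "wz": 0, "fingers": 0}

```text
clock: 4.65
tool_pos: [0.453, 0.1574, 0.0583]
tool_rot: [0.023, 0.746, 0.665, 0.021]
force: [2.8, 8.4, 0.4]
gripper_width: 0.014
```

Run:
```python
from h import *
s,p,R=cur();print(s["joint_positions"].round(3),p,s["force"],s["gripper_width"],np.degrees(np.arccos(-R[2,2])))
cv2.imwrite("pics/t2.png",bot.camera("top"))
s,p,R=cur();print(p)
a=cv2.imread("pics/t2.png");cv2.imwrite("pics/t2c.png",cv2.resize(a[120:260,200:340],None,fx=4,fy=4,interpolation=2))
```

```text
[ 0.109  0.611  1.97  -0.028  0.499 -1.323] [0.45300456 0.15737504 0.0583447 ] [2.83172822 8.39982699 0.37744276] 0.014043970432343808 3.571767304533018
[0.45294153 0.15736634 0.05832604]
```

View pics/t2c.png

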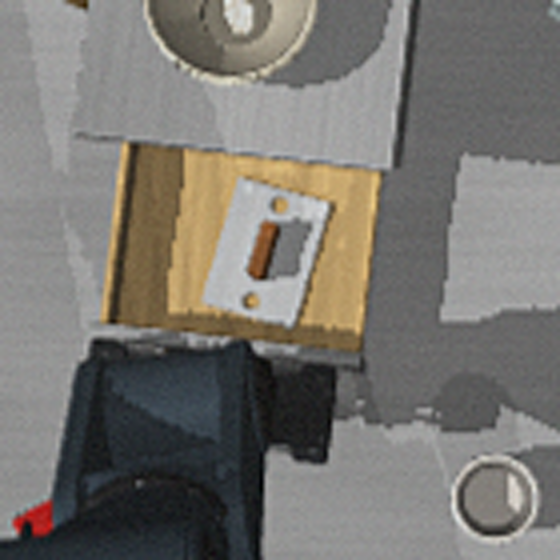

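The drawer is open. The plate's corners are at crop (242,178), (333,205), (295,327), (205,302), its holes at (279,205) and (251,300), and its ridge at (264,250).

Run:
```python
from h import *
w=lambda u,v,z:px2w("top",200+u/4,120+v/4,z)
h=[w(279,205,.036),w(251,300,.036)];d=h[0]-h[1]
C=[w(u,v,.036) for u,v in[(242,178),(333,205),(295,327),(205,302)]]
print("holes",h,np.linalg.norm(d),"mid",(h[0]+h[1])/2,"yaw",np.degrees(np.arctan2(d[1],d[0])))
print("corner mean",np.mean(C,0),[np.linalg.norm(C[i]-C[i-1]).round(3) for i in range(4)])
e=C[0]+C[1]-C[2]-C[3];print("yaw",np.degrees(np.arctan2(e[1],e[0])))
print("ridge top",w(264,250,.07))
o=np.array([.666,.133]);f=np.array([.9943,-.1068])
m=np.mean(C,0)[:2];print("cover cab x",(m-o)@f)
```

```text
holes [array([0.61463964, 0.11369122, 0.036     ]), array([0.53472215, 0.1365791 , 0.036     ])] 0.08313038514811297 mid [0.5746809  0.12513516 0.036     ] yaw -15.981389768566686
corner mean [0.5743135  0.12198691 0.036     ] [np.float64(0.109), np.float64(0.08), np.float64(0.107), np.float64(0.078)]
yaw -16.51984050824169
ridge top [0.57301079 0.12310351 0.07      ]
cover cab x -0.08998768441077606
```

Call:
carry_out:
  motion:
    - {"dx": 0.08, "dy": -0.2, "dz": 0, "wx": 0, "wy": 0, "wz": 0, "fingers": 0}
    - {"dx": 0.08, "dy": -0.4, "dz": 0, "wx": 0, "wy": 0, "wz": 0, "fingers": 0}
    - {"dx": 0.08, "dy": -0.6, "dz": 0, "wx": 0, "wy": 0, "wz": 0, "fingers": 0}
    - {"dx": 0.08, "dy": -0.75, "dz": 0, "wx": 0, "wy": 0, "wz": 0, "fingers": 0}
    - {"dx": 0.08, "dy": -0.75, "dz": 0, "wx": 0, "wy": 0, "wz": 0, "fingers": 0}

```text
clock: 5.2
tool_pos: [0.4344, 0.1595, 0.058]
tool_rot: [0.024, 0.746, 0.666, 0.02]
force: [-0.3, -1.1, 16.6]
gripper_width: 0.014
```

Call:
carry_out:
  motion:
    - {"dx": 0, "dy": 0, "dz": 0, "wx": 0, "wy": 0, "wz": 0, "fingers": 40}
    - {"dx": 0, "dy": 0, "dz": 0, "wx": 0, "wy": 0, "wz": 0, "fingers": 40}
    - {"dx": 0, "dy": 0, "dz": 0, "wx": 0, "wy": 0, "wz": 0, "fingers": 40}

```text
clock: 5.5
tool_pos: [0.4316, 0.1593, 0.0553]
tool_rot: [0.022, 0.746, 0.666, 0.017]
force: [0.1, -0.3, -0.8]
gripper_width: 0.0298
```

Run:
```python
from h import *
s,p,R=cur();print(p,s["force"],s["gripper_width"])
# track plate shift between pictures by template matching
a=cv2.imread("pics/t2.png");b=bot.camera("top");cv2.imwrite("pics/t3.png",b)
t=a[162:204,248:286];r=cv2.matchTemplate(b[150:225,230:310],t,cv2.TM_CCOEFF_NORMED)
_,m,_,l=cv2.minMaxLoc(r);x,y=l
q=lambda A,B,C:(A-C)/(2*(A-2*B+C))
du=x+q(r[y,x-1],r[y,x],r[y,x+1])+230-248;dv=y+q(r[y-1,x],r[y,x],r[y+1,x])+150-162
print(m,du,dv)
w=lambda u,v:px2w("top",u,v,.036)
print("cover shift",w(267+du,183+dv)-w(267,183))
```

```text
[0.43159706 0.15930379 0.05528312] [ 0.1399235  -0.33233329 -0.76926786] 0.0298326511767223
0.9269846081733704 -0.7801361 5.5846863
cover shift [-0.01877345  0.00248788  0.        ]
```

Call:
carry_out:
  motion:
    - {"dx": 0, "dy": 0, "dz": -1.5, "wx": 0, "wy": 0, "wz": 0, "fingers": 45}
    - {"dx": 0, "dy": 0, "dz": -3, "wx": 0, "wy": 0, "wz": 0, "fingers": 45}
    - {"dx": 0, "dy": 0, "dz": -4.5, "wx": 0, "wy": 0, "wz": 0, "fingers": 45}
    - {"dx": 0, "dy": 0, "dz": -5, "wx": 0, "wy": 0, "wz": 0, "fingers": 45}
    - {"dx": 0, "dy": 0, "dz": -5, "wx": 0, "wy": 0, "wz": 0, "fingers": 45}

```text
clock: 6.05
tool_pos: [0.4263, 0.1608, 0.1815]
tool_rot: [0.023, 0.746, 0.665, 0.018]
force: [0.4, 0.3, 0.3]
gripper_width: 0.0393
```

Run:
```python
from h import *
s,p,R=cur();print(p);plan([.5555,.126,.165],cabR(0,-16.3))
```

```text
[0.42628472 0.16079515 0.1815437 ]
d [-0.79  5.25  0.97] w [ 0.67 -0.02  1.96]
```

Call:
carry_out:
  motion:
    - {"dx": -0.2, "dy": 1.5, "dz": 0.2, "wx": 0.3, "wy": 0, "wz": 0.6, "fingers": 40}
    - {"dx": -0.5, "dy": 3, "dz": 0.5, "wx": 0.6, "wy": 0, "wz": 1.2, "fingers": 40}
    - {"dx": -0.7, "dy": 4.4, "dz": 0.8, "wx": 0.7, "wy": 0, "wz": 1.8, "fingers": 40}
    - {"dx": -0.8, "dy": 5.25, "dz": 1.0, "wx": 0.7, "wy": 0, "wz": 2.0, "fingers": 40}
    - {"dx": -0.8, "dy": 5.25, "dz": 1.0, "wx": 0.7, "wy": 0, "wz": 2.0, "fingers": 40}

```text
clock: 6.55
tool_pos: [0.5568, 0.1243, 0.1594]
tool_rot: [-0.003, 0.802, 0.597, -0.002]
force: [0.5, 0.3, 0.0]
gripper_width: 0.0347
```

Run:
```python
from h import *
b=bot.camera("scene");c=cv2.resize(b[150:290,180:330],None,fx=4,fy=4,interpolation=2);cv2.imwrite("pics/s4.png",c)
s,p,R=cur();print(p,s["joint_positions"].round(2));plan([.5555,.126,.043],cabR(0,-16.3))
print((w2px("scene",[.5555,.126,.07])-[180,150])*4)
```

```text
[0.55406612 0.1248862  0.15959336] [ 0.02  0.54  1.63  0.    0.98 -1.26]
d [0.06 0.09 4.66] w [-0.12  0.01 -0.06]
[403.8049823  326.33637068]
```

View pics/s4.png

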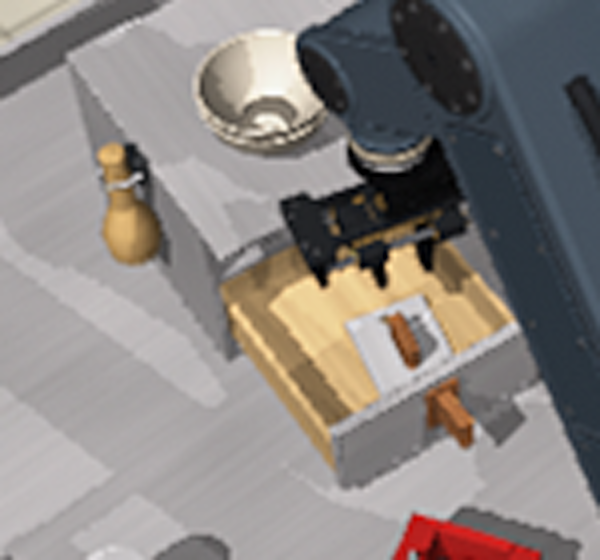

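The ridge shows at crop (403,328), and my estimate projects to (404,326), so they agree. Descending.

Call:
carry_out:
  motion:
    - {"dx": 0.06, "dy": 0.09, "dz": 1.0, "wx": -0.12, "wy": 0, "wz": -0.06, "fingers": 40}
    - {"dx": 0.06, "dy": 0.09, "dz": 2.0, "wx": -0.12, "wy": 0, "wz": -0.06, "fingers": 40}
    - {"dx": 0.06, "dy": 0.09, "dz": 3.0, "wx": -0.12, "wy": 0, "wz": -0.06, "fingers": 40}
    - {"dx": 0.06, "dy": 0.09, "dz": 4.0, "wx": -0.12, "wy": 0, "wz": -0.06, "fingers": 40}
    - {"dx": 0.06, "dy": 0.09, "dz": 4.0, "wx": -0.12, "wy": 0, "wz": -0.06, "fingers": 40}

```text
clock: 7.1
tool_pos: [0.5511, 0.1268, 0.0585]
tool_rot: [-0.002, 0.8, 0.601, -0.003]
force: [-1.1, 0.2, 0.7]
gripper_width: 0.0347
```

Run:
```python
from h import *
s,p,R=cur();print(p,s["force"]);plan([.5555,.126,.043],cabR(0,-16.3))
```

```text
[0.5511135  0.12683607 0.05849385] [-1.12581184  0.20031146  0.70933244]
d [0.02 0.18 0.62] w [-0.08  0.04  0.02]
```

Then close on the ridge at 25 N.

Call:
carry_out:
  motion:
    - {"dx": 0, "dy": 0.16, "dz": 0.6, "wx": -0.08, "wy": 0.04, "wz": 0, "fingers": 40}
    - {"dx": 0, "dy": 0.16, "dz": 0.6, "wx": -0.08, "wy": 0.04, "wz": 0, "fingers": 30}
    - {"dx": 0, "dy": 0.16, "dz": 0.6, "wx": -0.08, "wy": 0.04, "wz": 0, "fingers": 10}
    - {"dx": 0, "dy": 0.16, "dz": 0.6, "wx": -0.08, "wy": 0.04, "wz": 0, "fingers": 0}
    - {"dx": 0, "dy": 0.16, "dz": 0.6, "wx": -0.08, "wy": 0.04, "wz": 0, "fingers": 0}
  squeeze: 30

```text
clock: 7.6
tool_pos: [0.5607, 0.1257, 0.0481]
tool_rot: [0.003, 0.8, 0.6, 0.005]
force: [0.1, 1.0, 2.5]
gripper_width: 0.014
```

Call:
carry_out:
  motion:
    - {"dx": 0, "dy": 0, "dz": 0, "wx": 0, "wy": 0, "wz": 0, "fingers": 0}
    - {"dx": 0, "dy": 0, "dz": 0, "wx": 0, "wy": 0, "wz": 0, "fingers": 0}
    - {"dx": 0, "dy": 0, "dz": 0, "wx": 0, "wy": 0, "wz": 0, "fingers": 0}
    - {"dx": 0, "dy": 0, "dz": 0, "wx": 0, "wy": 0, "wz": 0, "fingers": 0}

```text
clock: 8.0
tool_pos: [0.5607, 0.1257, 0.0481]
tool_rot: [0.003, 0.8, 0.6, 0.005]
force: [-1.2, 2.1, 6.4]
gripper_width: 0.0133
```

Call:
carry_out:
  motion:
    - {"dx": 0, "dy": 0, "dz": -0.8, "wx": 0, "wy": 0, "wz": 0, "fingers": 0}
    - {"dx": 0, "dy": 0, "dz": -2, "wx": 0, "wy": 0, "wz": 0, "fingers": 0}
    - {"dx": 0, "dy": 0, "dz": -3.5, "wx": 0, "wy": 0, "wz": 0, "fingers": 0}
    - {"dx": 0, "dy": 0, "dz": -5, "wx": 0, "wy": 0, "wz": 0, "fingers": 0}
    - {"dx": 0, "dy": 0, "dz": -5.6, "wx": 0, "wy": 0, "wz": 0, "fingers": 0}

```text
clock: 8.5
tool_pos: [0.5601, 0.1251, 0.1901]
tool_rot: [0.005, 0.8, 0.6, 0.007]
force: [1.0, -1.0, -3.1]
gripper_width: 0.0138
```

Run:
```python
from h import *
s,p,R=cur();print(p,s["force"],s["gripper_width"],R.round(3).tolist())
plan([.45,-.08,.2],cabR(0,16))
```

```text
[0.56010797 0.12511107 0.19013523] [ 0.96215811 -0.96895341 -3.09375233] 0.01377568906741816 [[0.279, 0.96, 0.016], [0.96, -0.279, 0.0], [0.005, 0.016, -1.0]]
d [-9.11 -1.93 -0.47] w [ 0.19 -0.   -6.44]
```

Call:
carry_out:
  motion:
    - {"dx": -1.2, "dy": -1.4, "dz": -0.3, "wx": 0, "wy": 0, "wz": -0.5, "fingers": 0}
    - {"dx": -3, "dy": -2, "dz": -0.5, "wx": 0.2, "wy": 0, "wz": -2, "fingers": 0}
    - {"dx": -5, "dy": -2, "dz": -0.5, "wx": 0.2, "wy": 0, "wz": -3.5, "fingers": 0}
    - {"dx": -7, "dy": -2, "dz": -0.5, "wx": 0.2, "wy": 0, "wz": -5, "fingers": 0}
    - {"dx": -9, "dy": -2, "dz": -0.5, "wx": 0.2, "wy": 0, "wz": -6.4, "fingers": 0}

```text
clock: 9.0
tool_pos: [0.4503, -0.0655, 0.198]
tool_rot: [-0.003, 0.607, 0.795, -0.002]
force: [-0.4, 0.4, -3.2]
gripper_width: 0.0139
```

Run:
```python
from h import *
s,p,R=cur();print(p,s["force"],s["gripper_width"],s["joint_positions"].round(2))
plan([.472,-.247,.19],cabR(0,16))
```

```text
[ 0.450284   -0.06551707  0.19801102] [-0.35964221  0.39584201 -3.19168722] 0.013856292540817675 [-0.39  0.34  1.87 -0.    0.94 -2.23]
d [-7.23 -1.07  0.31] w [-0.07 -0.02 -0.14]
```

Call:
carry_out:
  motion:
    - {"dx": -1.8, "dy": -0.3, "dz": 0.1, "wx": 0, "wy": 0, "wz": 0, "fingers": 0}
    - {"dx": -3.6, "dy": -0.5, "dz": 0.2, "wx": 0, "wy": 0, "wz": 0, "fingers": 0}
    - {"dx": -5.4, "dy": -0.8, "dz": 0.3, "wx": 0, "wy": 0, "wz": 0, "fingers": 0}
    - {"dx": -7, "dy": -1.05, "dz": 0.3, "wx": 0, "wy": 0, "wz": -0.1, "fingers": 0}
    - {"dx": -7.1, "dy": -1.05, "dz": 0.3, "wx": 0, "wy": 0, "wz": -0.1, "fingers": 0}

```text
clock: 9.5
tool_pos: [0.4731, -0.2486, 0.1903]
tool_rot: [-0.0, 0.607, 0.794, -0.003]
force: [0.8, 0.7, -3.8]
gripper_width: 0.0139
```

Run:
```python
from h import *
a=bot.camera("top");b=bot.camera("scene");s,p,R=cur();print(p,R.round(3).tolist())
cv2.imwrite("pics/t5.png",a);cv2.imwrite("pics/s5.png",b)
u,v=w2px("top",p).astype(int);c,d=w2px("scene",p).astype(int);print(u,v,c,d)
x=cv2.resize(a[v-45:v+45,u-40:u+40],(400,450),interpolation=2);y=cv2.resize(b[d-45:d+45,c-40:c+40],(400,450),interpolation=2)
cv2.imwrite("pics/h5.png",np.hstack([x,y]))
```

```text
[ 0.4712494  -0.24330696  0.18968968] [[-0.264, 0.965, -0.008], [0.965, 0.264, 0.002], [0.004, -0.007, -1.0]]
384 211 368 174
```

View pics/h5.png

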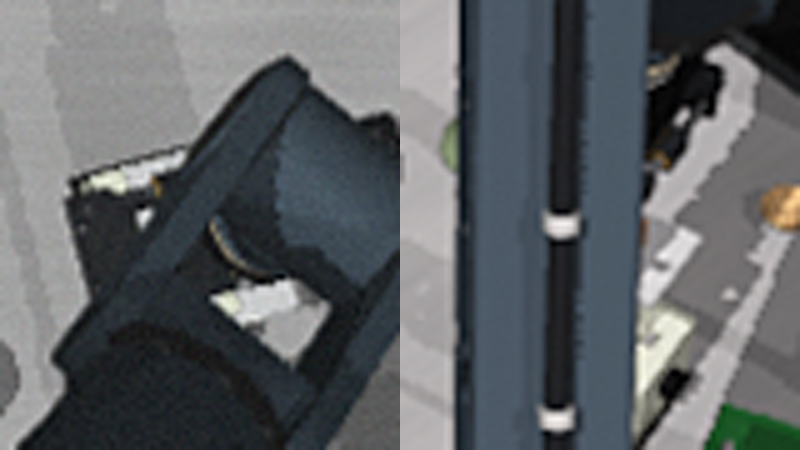

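Run:
```python
from h import *
a=cv2.imread("pics/t5.png");b=cv2.imread("pics/s5.png")
p=np.array([.4712,-.2433,.1897]);e=np.array([.965,.264,0]);l=np.array([-.264,.965,0])
z=.1897-.018+.006
def draw(n,im,u0,v0,k,w,h):
    o=cv2.resize(im[v0:v0+h,u0:u0+w],None,fx=k,fy=k,interpolation=cv2.INTER_CUBIC)
    for off,col in((0,(0,0,255)),(-.005,(255,0,0))):
        pts=[((w2px(n,np.r_[(p+(off+i*.055)*e+j*.04*l)[:2],z])-[u0,v0]+.5)*k) for i,j in((1,1),(1,-1),(-1,-1),(-1,1))]
        cv2.polylines(o,[np.int32(pts)],True,col,1)
    return o
A=draw("top",a,352,180,8,48,60);B=draw("scene",b,368,160,8,48,60)
cv2.imwrite("pics/h6.png",np.hstack([A,B]))
```

```text
(no output)
```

View pics/h6.png

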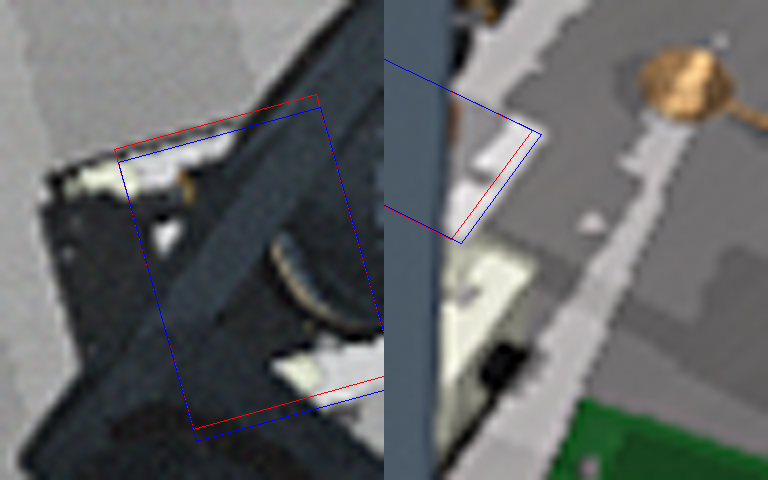

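Run:
```python
from h import *
a=cv2.imread("pics/t5.png").astype(np.float32);b=cv2.imread("pics/s5.png").astype(np.float32)
p=np.array([.4712,-.2433,.1897]);e=np.array([.965,.264,0]);l=np.array([-.264,.965,0])
def s(im,n,i,j,z):
    u,v=w2px(n,np.r_[(p+i*e+j*l)[:2],z]);return cv2.getRectSubPix(im,(1,1),(float(u),float(v)))[0,0]
zt=.1897-.018+.006
print("top +x end: i, BGR at j=.03,.02,.01")
for i in np.arange(.040,.062,.002):print(round(i,3),[s(a,"top",i,j,zt).astype(int).tolist() for j in(.032,.024,.016,.008)])
print("scene -x end")
for i in np.arange(-.050,-.074,-.002):print(round(i,3),[s(b,"scene",i,j,zt).astype(int).tolist() for j in(-.035,-.025,-.012,.002,.015,.025)])
```

```text
top +x end: i, BGR at j=.03,.02,.01
0.04 [[189, 192, 190], [209, 208, 206], [66, 70, 78], [60, 58, 58]]
0.042 [[194, 196, 195], [207, 203, 202], [132, 131, 133], [105, 106, 105]]
0.044 [[179, 179, 178], [204, 203, 202], [180, 177, 175], [161, 162, 162]]
0.046 [[194, 193, 192], [203, 202, 201], [216, 214, 212], [192, 191, 189]]
0.048 [[197, 195, 194], [194, 193, 191], [192, 192, 192], [187, 186, 184]]
0.05 [[174, 174, 171], [141, 141, 139], [150, 150, 151], [156, 156, 155]]
0.052 [[119, 120, 119], [94, 93, 94], [82, 83, 83], [108, 109, 108]]
0.054 [[88, 89, 89], [96, 96, 97], [100, 101, 101], [93, 94, 92]]
0.056 [[132, 133, 132], [124, 123, 125], [136, 136, 138], [140, 141, 138]]
0.058 [[145, 144, 143], [147, 145, 147], [144, 145, 147], [149, 150, 148]]
0.06 [[143, 143, 140], [144, 144, 145], [146, 147, 146], [149, 150, 148]]
scene -x end
-0.05 [[222, 220, 223], [218, 216, 219], [219, 218, 221], [138, 137, 140], [221, 219, 223], [211, 211, 214]]
-0.052 [[221, 220, 223], [217, 216, 218], [215, 213, 216], [153, 151, 154], [221, 219, 222], [219, 219, 221]]
-0.054 [[220, 219, 222], [218, 
[... 365 characters left out ...]
1, 193], [191, 190, 193], [187, 187, 190]]
-0.062 [[159, 158, 161], [155, 153, 156], [159, 158, 160], [161, 160, 162], [159, 158, 161], [150, 150, 153]]
-0.064 [[131, 131, 134], [128, 127, 130], [129, 129, 132], [126, 126, 128], [130, 129, 132], [112, 112, 115]]
-0.066 [[110, 110, 114], [112, 112, 114], [111, 111, 115], [114, 114, 116], [113, 112, 115], [100, 101, 104]]
-0.068 [[109, 109, 113], [109, 108, 111], [110, 109, 114], [111, 111, 114], [110, 109, 112], [98, 100, 102]]
-0.07 [[112, 111, 115], [113, 112, 115], [113, 112, 117], [112, 112, 115], [112, 112, 115], [100, 103, 104]]
-0.072 [[113, 113, 116], [115, 114, 117], [113, 113, 117], [113, 112, 116], [114, 114, 117], [100, 102, 103]]
```

The edges are sharp and parallel. The plate centre sits about 4.5–5 mm toward −x of the TCP, matching the grasp estimate, and the yaw is right. My two mill centre estimates differ by 4 mm, so I'll refine it numerically.

Run:
```python
from h import *
from scipy.optimize import minimize
a=cv2.imread("pics/top0.png").astype(np.float32);b=cv2.imread("pics/scene0.png").astype(np.float32)
g=cv2.cvtColor(a,cv2.COLOR_BGR2GRAY)
# rim: bright mask, outer contour in world at z=.08
m=np.uint8(g>185);m[:185]=0;m[250:]=0;m[:,:345]=0;m[:,412:]=0
big=cv2.resize(g[185:250,345:412],None,fx=8,fy=8,interpolation=cv2.INTER_CUBIC)
for th in(165,180,195):
    c,_=cv2.findContours(np.uint8(big>th),cv2.RETR_EXTERNAL,cv2.CHAIN_APPROX_NONE);c=max(c,key=cv2.contourArea)[:,0]
    W=np.array([px2w("top",345+(u+.5)/8-.5,185+(v+.5)/8-.5,.08)[:2] for u,v in c],np.float32)
    print(th,cv2.minAreaRect(W*1000))
# model-based check: max edge contrast of 120x90 rim
G=cv2.GaussianBlur(g,(0,0),.6)
def prof(x,y,t):
    e=np.array([np.cos(t),np.sin(t)]);l=np.array([-e[1],e[0]]);tot=0
    for i,j in[(s*.06,k) for s in(1,-1) for k in np.linspace(-.04,.04,17)]+[(k,s*.045) for s in(1,-1) for k in np.linspace(-.055,.055,23)]:
        for sc,sg in((.95,1),(1.05,-1)):
            ii,jj=(i*sc,j) if abs(abs(i)-.06)<1e-9 else (i,j*sc)
            u,v=w2px("top",np.r_[np.array([x,y])+ii*e+jj*l,.08]);tot+=sg*cv2.getRectSubPix(G,(1,1),(float(u),float(v)))[0,0]
    return -tot/80
r=minimize(lambda q:prof(q[0]/1000,q[1]/1000,np.radians(q[2])),[467,-249,16],method="Nelder-Mead",options=dict(initial_simplex=[[467,-249,16],[471,-249,16],[467,-253,16],[467,-249,18]]))
print(r.x,r.fun)
```

```text
165 ((467.76226806640625, -247.74127197265625), (120.341064453125, 90.21663665771484), 15.598236083984375)
180 ((467.45745849609375, -247.8472442626953), (118.71238708496094, 88.97401428222656), 15.630387306213379)Traceback (most recent call last):
  File "<stdin>", line 10, in <module>
  File "h.py", line 8, in px2w
    f,cx,cy,R,t=K(n);d=R.T@[(u-cx)/f,(v-cy)/f,1];o=-R.T@t
                ~^^^
  File "h.py", line 5, in K
    m=bot.camera_model(n);f=200/np.tan(np.radians(m["vfov"]/2))
ValueError: time passes only in moves, steps and waits
```

The mill rim fits as 120.3 × 90.2 mm, centred at (0.4677, −0.2477) with yaw 15.6°. That matches the given size.

Run:
```python
from h import *
s,p,R=cur();print(p);plan([.4722,-.2464,.122],cabR(0.9,15.6))
```

```text
[ 0.4712494  -0.24330696  0.18968968]
d [-0.14  0.02  2.71] w [-0.26 -0.04 -0.06]
```

Call:
carry_out:
  motion:
    - {"dx": -0.12, "dy": 0, "dz": 0.9, "wx": -0.26, "wy": 0, "wz": -0.06, "fingers": 0}
    - {"dx": -0.12, "dy": 0, "dz": 1.8, "wx": -0.26, "wy": 0, "wz": -0.06, "fingers": 0}
    - {"dx": -0.12, "dy": 0, "dz": 2.6, "wx": -0.26, "wy": 0, "wz": -0.06, "fingers": 0}
    - {"dx": -0.12, "dy": 0, "dz": 2.6, "wx": -0.26, "wy": 0, "wz": -0.06, "fingers": 0}
    - {"dx": -0.12, "dy": 0, "dz": 2.6, "wx": -0.26, "wy": 0, "wz": -0.06, "fingers": 0}

```text
clock: 10.1
tool_pos: [0.472, -0.2439, 0.1254]
tool_rot: [0.003, 0.603, 0.798, 0.008]
force: [0.6, -0.6, -2.4]
gripper_width: 0.0138
```

Call:
carry_out:
  motion:
    - {"dx": 0, "dy": 0, "dz": 0, "wx": 0, "wy": 0, "wz": 0, "fingers": 0}
    - {"dx": 0, "dy": 0, "dz": 0, "wx": 0, "wy": 0, "wz": 0, "fingers": 0}

```text
clock: 10.3
tool_pos: [0.4731, -0.2455, 0.1266]
tool_rot: [0.005, 0.603, 0.797, 0.007]
force: [-0.1, 0.0, -4.2]
gripper_width: 0.0137
```

Run:
```python
from h import *
s,p,R=cur();print(p,s["force"]);plan([.4722,-.2464,.122],cabR(0.9,15.6))
a=bot.camera("top").astype(np.float32);b=bot.camera("scene").astype(np.float32);s,p,R=cur();print(p)
M={n:K(n) for n in("top","scene")}
def pr(n,X):
    f,cx,cy,Q,t=M[n];c=Q@X+t;return float(cx+f*c[0]/c[2]),float(cy+f*c[1]/c[2])
e=R[:,1];l=R[:,0]
zt=p[2]-.018+.006
for n,im,I in(("top",a,np.arange(.042,.060,.002)),("scene",b,np.arange(-.052,-.072,-.002))):
    for i in I:print(n,round(i,3),[int(cv2.getRectSubPix(im,(1,1),pr(n,np.r_[(p+i*e+j*l)[:2],zt]))[0,0].mean()) for j in(-.035,-.025,-.012,.008,.016,.024,.032)])
```

```text
[ 0.47313603 -0.24549847  0.12660644] [-0.05072908  0.0227823  -4.17663743]
d [-0.02 -0.05  0.18] w [ 0.03 -0.    0.03]
[ 0.4729447  -0.24555429  0.12638795]
top 0.042 [51, 51, 47, 165, 201, 189, 202]
top 0.044 [52, 63, 32, 192, 208, 203, 201]
top 0.046 [50, 68, 39, 193, 198, 207, 205]
top 0.048 [46, 65, 65, 184, 196, 209, 199]
top 0.05 [55, 44, 82, 163, 174, 188, 178]
top 0.052 [64, 31, 100, 105, 114, 155, 120]
top 0.054 [60, 25, 98, 63, 86, 95, 67]
top 0.056 [46, 35, 120, 112, 92, 98, 115]
top 0.058 [28, 59, 158, 142, 129, 141, 144]
scene -0.052 [221, 219, 226, 162, 222, 220, 218]
scene -0.054 [216, 220, 223, 180, 223, 219, 224]
scene -0.056 [216, 220, 220, 203, 226, 218, 219]
scene -0.058 [208, 214, 208, 213, 218, 211, 208]
scene -0.06 [198, 195, 190, 195, 199, 192, 187]
scene -0.062 [165, 168, 161, 173, 174, 167, 164]
scene -0.064 [131, 134, 136, 156, 147, 146, 144]
scene -0.066 [111, 104, 135, 137, 130, 134, 130]
scene -0.068 [112, 102, 148, 145, 139, 144, 136]
scene -0.07 [114, 104, 178, 167, 151, 160, 145]
```

Call:
carry_out:
  motion:
    - {"dx": -0.03, "dy": -0.06, "dz": 0.2, "wx": 0, "wy": 0, "wz": 0, "fingers": 0}
    - {"dx": -0.03, "dy": -0.06, "dz": 0.45, "wx": 0, "wy": 0, "wz": 0, "fingers": 0}
    - {"dx": -0.03, "dy": -0.06, "dz": 0.7, "wx": 0, "wy": 0, "wz": 0, "fingers": 0}
    - {"dx": -0.03, "dy": -0.06, "dz": 0.85, "wx": 0, "wy": 0, "wz": 0, "fingers": 0}
    - {"dx": -0.03, "dy": -0.06, "dz": 0.85, "wx": 0, "wy": 0, "wz": 0, "fingers": 0}

```text
clock: 10.9
tool_pos: [0.471, -0.246, 0.1032]
tool_rot: [0.003, 0.604, 0.797, 0.007]
force: [-0.4, 0.2, -2.6]
gripper_width: 0.0141
```

Call:
carry_out:
  motion:
    - {"dx": 0, "dy": 0, "dz": 0, "wx": 0, "wy": 0, "wz": 0, "fingers": 0}

```text
clock: 11.0
tool_pos: [0.4715, -0.2463, 0.1038]
tool_rot: [0.004, 0.604, 0.797, 0.007]
force: [0.6, -0.5, -3.2]
gripper_width: 0.0139
```

There is no contact force with the underside near 86 mm, below the pin tips at 94 mm, so the pins are in the holes. Lowering on.

Call:
carry_out:
  motion:
    - {"dx": 0, "dy": 0, "dz": 0.1, "wx": 0, "wy": 0, "wz": 0, "fingers": 0}
    - {"dx": 0, "dy": 0, "dz": 0.2, "wx": 0, "wy": 0, "wz": 0, "fingers": 0}
    - {"dx": 0, "dy": 0, "dz": 0.2, "wx": 0, "wy": 0, "wz": 0, "fingers": 0}
    - {"dx": 0, "dy": 0, "dz": 0.2, "wx": 0, "wy": 0, "wz": 0, "fingers": 0}

```text
clock: 11.4
tool_pos: [0.4716, -0.2463, 0.0991]
tool_rot: [0.004, 0.604, 0.797, 0.007]
force: [-0.1, -0.5, -2.2]
gripper_width: 0.0136
```

Call:
carry_out:
  motion:
    - {"dx": 0, "dy": 0, "dz": 0.06, "wx": 0, "wy": 0, "wz": 0, "fingers": 0}
    - {"dx": 0, "dy": 0, "dz": 0.06, "wx": 0, "wy": 0, "wz": 0, "fingers": 0}

```text
clock: 11.6
tool_pos: [0.4719, -0.2464, 0.0982]
tool_rot: [0.005, 0.604, 0.797, 0.007]
force: [0.3, 0.7, 0.4]
gripper_width: 0.0138
```

Contact is at the expected height (the load is now carried). Next I open gently and lift away.

Call:
carry_out:
  motion:
    - {"dx": 0, "dy": 0, "dz": 0, "wx": 0, "wy": 0, "wz": 0, "fingers": 20}
    - {"dx": 0, "dy": 0, "dz": 0, "wx": 0, "wy": 0, "wz": 0, "fingers": 30}
    - {"dx": 0, "dy": 0, "dz": 0, "wx": 0, "wy": 0, "wz": 0, "fingers": 40}
    - {"dx": 0, "dy": 0, "dz": 0, "wx": 0, "wy": 0, "wz": 0, "fingers": 40}

```text
clock: 12.0
tool_pos: [0.4717, -0.2464, 0.0977]
tool_rot: [0.004, 0.604, 0.797, 0.007]
force: [1.1, 0.7, -0.1]
gripper_width: 0.0312
```

Call:
carry_out:
  motion:
    - {"dx": 0, "dy": 0, "dz": -0.6, "wx": 0, "wy": 0, "wz": 0, "fingers": 40}
    - {"dx": 0, "dy": 0, "dz": -1.5, "wx": 0, "wy": 0, "wz": 0, "fingers": 40}
    - {"dx": 0, "dy": 0, "dz": -3, "wx": 0, "wy": 0, "wz": 0, "fingers": 40}
    - {"dx": 0, "dy": 0, "dz": -4.2, "wx": 0, "wy": 0, "wz": 0, "fingers": 40}
    - {"dx": 0, "dy": 0, "dz": -4.2, "wx": 0, "wy": 0, "wz": 0, "fingers": 40}

```text
clock: 12.5
tool_pos: [0.4723, -0.2489, 0.2068]
tool_rot: [0.009, 0.604, 0.797, 0.007]
force: [0.9, -0.5, 0.3]
gripper_width: 0.0346
```

Run:
```python
from h import *
s,p,R=cur();print(p,s["gripper_width"]);plan([.43,.05,.22],cabR(0))
```

```text
[ 0.47234586 -0.24892824  0.20675971] 0.03464437805581649
d [11.96  1.63 -0.56] w [0.27 0.02 4.38]
```

Call:
carry_out:
  motion:
    - {"dx": 2, "dy": 0.2, "dz": 0, "wx": 0.1, "wy": 0, "wz": 0.9, "fingers": 40}
    - {"dx": 4, "dy": 0.5, "dz": 0, "wx": 0.2, "wy": 0, "wz": 1.8, "fingers": 40}
    - {"dx": 6, "dy": 0.8, "dz": 0, "wx": 0.3, "wy": 0, "wz": 2.6, "fingers": 40}
    - {"dx": 8, "dy": 1.1, "dz": 0, "wx": 0.3, "wy": 0, "wz": 3.5, "fingers": 40}
    - {"dx": 10, "dy": 1.4, "dz": 0, "wx": 0.3, "wy": 0, "wz": 4.4, "fingers": 40}

```text
clock: 13.0
tool_pos: [0.4351, 0.0025, 0.203]
tool_rot: [-0.006, 0.746, 0.666, -0.003]
force: [1.1, 0.1, -0.9]
gripper_width: 0.035
```

Run:
```python
from h import *
s,p,R=cur();print(p,s["joint_positions"].round(2));plan([.43,.16,.18],cabR(2))
```

```text
[0.43513517 0.00249203 0.20303539] [-0.25  0.31  1.9   0.    0.94 -1.71]
d [ 6.23 -0.91  0.96] w [-0.53 -0.04 -0.07]
```

Call:
carry_out:
  motion:
    - {"dx": 1.7, "dy": -0.3, "dz": 0.2, "wx": -0.5, "wy": 0, "wz": 0, "fingers": 40}
    - {"dx": 3.5, "dy": -0.6, "dz": 0.4, "wx": -0.5, "wy": 0, "wz": 0, "fingers": 40}
    - {"dx": 5.2, "dy": -0.9, "dz": 0.6, "wx": -0.5, "wy": 0, "wz": 0, "fingers": 40}
    - {"dx": 6.1, "dy": -0.9, "dz": 0.9, "wx": -0.5, "wy": 0, "wz": 0, "fingers": 40}
    - {"dx": 6.1, "dy": -0.9, "dz": 0.9, "wx": -0.5, "wy": 0, "wz": 0, "fingers": 40}

```text
clock: 13.5
tool_pos: [0.4289, 0.1571, 0.1807]
tool_rot: [0.01, 0.743, 0.669, 0.011]
force: [-0.0, -0.3, 0.1]
gripper_width: 0.0347
```

Call:
carry_out:
  motion:
    - {"dx": 0, "dy": 0, "dz": 0, "wx": 0, "wy": 0, "wz": 0, "fingers": 40}

```text
clock: 13.6
tool_pos: [0.4296, 0.1548, 0.1813]
tool_rot: [0.011, 0.744, 0.668, 0.011]
force: [-0.0, -1.2, 0.3]
gripper_width: 0.0347
```

Run:
```python
from h import *
a=bot.camera("top");b=bot.camera("scene");s,p,R=cur();print(p)
cv2.imwrite("pics/f1.png",a)
x=cv2.resize(a[185:245,350:410],(400,400),interpolation=2);y=cv2.resize(b[170:230,340:400],(400,400),interpolation=2)
cv2.imwrite("pics/f1c.png",np.hstack([x,y]));plan([.4316,.1593,.0553],cabR(2))
```

```text
[0.430117   0.15387052 0.18180906]
d [ 0.21 -0.13  5.06] w [-0.03 -0.03 -0.04]
```

View pics/f1c.png

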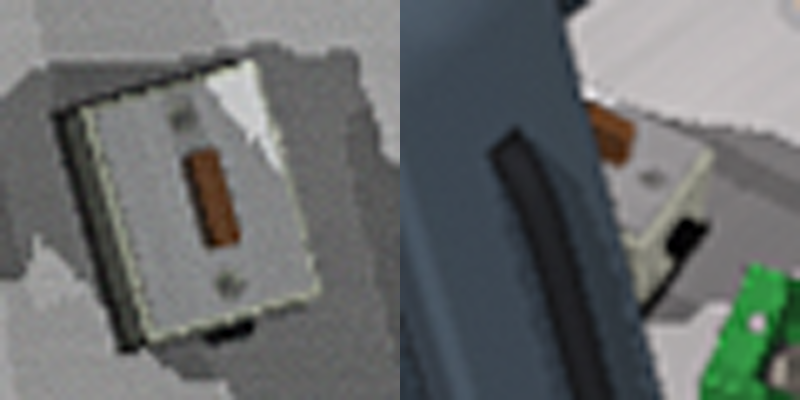

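The crop shows the cover seated: an even cream rim all round, and a pin in each hole at crop (185,118) and (230,285). Next I close the drawer.

Call:
carry_out:
  motion:
    - {"dx": 0.2, "dy": -0.1, "dz": 1.2, "wx": 0, "wy": 0, "wz": 0, "fingers": 40}
    - {"dx": 0.2, "dy": -0.1, "dz": 2.5, "wx": 0, "wy": 0, "wz": 0, "fingers": 40}
    - {"dx": 0.2, "dy": -0.1, "dz": 3.8, "wx": 0, "wy": 0, "wz": 0, "fingers": 40}
    - {"dx": 0.2, "dy": -0.1, "dz": 4.9, "wx": 0, "wy": 0, "wz": 0, "fingers": 40}
    - {"dx": 0.2, "dy": -0.1, "dz": 4.9, "wx": 0, "wy": 0, "wz": 0, "fingers": 40}

```text
clock: 14.2
tool_pos: [0.4307, 0.1583, 0.057]
tool_rot: [0.009, 0.746, 0.666, 0.01]
force: [-0.6, 0.7, 0.3]
gripper_width: 0.0346
```

Call:
carry_out:
  motion:
    - {"dx": 0, "dy": 0, "dz": 0, "wx": 0, "wy": 0, "wz": 0, "fingers": 20}
    - {"dx": 0, "dy": 0, "dz": 0, "wx": 0, "wy": 0, "wz": 0, "fingers": 0}
    - {"dx": 0, "dy": 0, "dz": 0, "wx": 0, "wy": 0, "wz": 0, "fingers": 0}
    - {"dx": 0, "dy": 0, "dz": 0, "wx": 0, "wy": 0, "wz": 0, "fingers": 0}
  squeeze: 12

```text
clock: 14.6
tool_pos: [0.4332, 0.1597, 0.0609]
tool_rot: [0.012, 0.744, 0.668, 0.013]
force: [-1.0, -3.3, 6.3]
gripper_width: 0.0141
```

Run:
```python
from h import *
s,p,R=cur();print(p,s["force"],s["gripper_width"],R[:,2]);f=np.array([.9943,-.1068,0])
G=p-.019*R[:,2];r0=cabR(2)
sets=[[(.02,3),(.045,5),(.07,8),(.095,12),(.115,16)],[(.13,19),(.15,23),(.165,26),(.18,27),(.19,27)]]
p0=p;R0=r0
for S in sets:
    q=[(G+s*f+.019*cabR(t)[:,2],cabR(t)) for s,t in S];rows(p0,R0,q);print();p0,R0=q[-1]
```

```text
[0.433218   0.15973559 0.06088294] [-0.98200176 -3.31004061  6.26522792] 0.014051970949244316 [ 3.60760719e-02 -5.77740537e-04 -9.99348880e-01]
d [-0.    0.81  0.03] w [-0.2  0.   0. ]
d [-0.    1.84  0.06] w [-0.6  0.   0. ]
d [-0.    2.88  0.09] w [-1.2 -0.   0. ]
d [-0.    3.93  0.12] w [-2.  0.  0.]
d [-0.    4.78  0.14] w [-2.8  0.   0. ]

d [-0.    0.62  0.16] w [-0.6 -0.   0. ]
d [-0.    1.44  0.38] w [-1.4  0.   0. ]
d [-0.    2.05  0.54] w [-2.  0.  0.]
d [-0.    2.64  0.7 ] w [-2.2 -0.   0. ]
d [-0.    3.03  0.81] w [-2.2 -0.   0. ]
```

Call:
carry_out:
  motion:
    - {"dx": 0, "dy": 0.8, "dz": 0.03, "wx": -0.2, "wy": 0, "wz": 0, "fingers": 0}
    - {"dx": 0, "dy": 1.8, "dz": 0.06, "wx": -0.6, "wy": 0, "wz": 0, "fingers": 0}
    - {"dx": 0, "dy": 2.9, "dz": 0.09, "wx": -1.2, "wy": 0, "wz": 0, "fingers": 0}
    - {"dx": 0, "dy": 3.9, "dz": 0.12, "wx": -2.0, "wy": 0, "wz": 0, "fingers": 0}
    - {"dx": 0, "dy": 4.8, "dz": 0.14, "wx": -2.8, "wy": 0, "wz": 0, "fingers": 0}

```text
clock: 15.1
tool_pos: [0.5512, 0.1465, 0.0606]
tool_rot: [0.102, 0.738, 0.661, 0.093]
force: [-2.7, -6.3, 1.8]
gripper_width: 0.0138
```

Call:
carry_out:
  motion:
    - {"dx": 0, "dy": 0.6, "dz": 0.15, "wx": -0.6, "wy": 0, "wz": 0, "fingers": 0}
    - {"dx": 0, "dy": 1.2, "dz": 0.32, "wx": -1.4, "wy": 0, "wz": 0, "fingers": 0}
    - {"dx": 0, "dy": 1.6, "dz": 0.42, "wx": -2, "wy": 0, "wz": 0, "fingers": 0}
    - {"dx": 0, "dy": 2.0, "dz": 0.5, "wx": -2.2, "wy": 0, "wz": 0, "fingers": 0}
    - {"dx": 0, "dy": 2.0, "dz": 0.5, "wx": -2.2, "wy": 0, "wz": 0, "fingers": 0}

```text
clock: 15.6
tool_pos: [0.6025, 0.1408, 0.0615]
tool_rot: [0.172, 0.724, 0.649, 0.155]
force: [1.4, -1.2, -4.7]
gripper_width: 0.0135
```

Run:
```python
from h import *
s,p,R=cur();print(p,s["force"],s["gripper_width"],R[:,2],s["joint_positions"].round(2));print(R.T@np.array([.9943,-.1068,0])*.4, "per 10mm")
```

```text
[0.60254898 0.14079311 0.0615044 ] [ 1.38394535 -1.2334821  -4.65902476] 0.013485620044655063 [ 0.44898701 -0.04784814 -0.89225625] [ 0.09  0.69  1.91 -0.83  0.12 -0.56]
[0.0008106  0.35690852 0.18061519] per 10mm
```

Call:
carry_out:
  motion:
    - {"dx": 0, "dy": 0.36, "dz": 0.18, "wx": 0, "wy": 0, "wz": 0, "fingers": 0}
    - {"dx": 0, "dy": 0.72, "dz": 0.36, "wx": 0, "wy": 0, "wz": 0, "fingers": 0}
    - {"dx": 0, "dy": 1.0, "dz": 0.5, "wx": 0, "wy": 0, "wz": 0, "fingers": 0}
    - {"dx": 0, "dy": 1.15, "dz": 0.58, "wx": 0, "wy": 0, "wz": 0, "fingers": 0}
    - {"dx": 0, "dy": 1.15, "dz": 0.58, "wx": 0, "wy": 0, "wz": 0, "fingers": 0}

```text
clock: 16.1
tool_pos: [0.6347, 0.1372, 0.0615]
tool_rot: [0.172, 0.725, 0.649, 0.156]
force: [0.2, -3.2, -4.0]
gripper_width: 0.0139
```

Call:
carry_out:
  motion:
    - {"dx": 0, "dy": 0.1, "dz": 0.05, "wx": 0, "wy": 0, "wz": 0, "fingers": 0}
    - {"dx": 0, "dy": 0.2, "dz": 0.1, "wx": 0, "wy": 0, "wz": 0, "fingers": 0}
    - {"dx": 0, "dy": 0.25, "dz": 0.12, "wx": 0, "wy": 0, "wz": 0, "fingers": 0}
    - {"dx": 0, "dy": 0.25, "dz": 0.12, "wx": 0, "wy": 0, "wz": 0, "fingers": 0}

```text
clock: 16.5
tool_pos: [0.6379, 0.1368, 0.0613]
tool_rot: [0.171, 0.725, 0.649, 0.154]
force: [-8.8, -2.1, 5.9]
gripper_width: 0.0139
```

Call:
carry_out:
  motion:
    - {"dx": 0, "dy": 0.1, "dz": 0.05, "wx": 0, "wy": 0, "wz": 0, "fingers": 0}
    - {"dx": 0, "dy": 0.1, "dz": 0.05, "wx": 0, "wy": 0, "wz": 0, "fingers": 0}
    - {"dx": 0, "dy": 0.1, "dz": 0.05, "wx": 0, "wy": 0, "wz": 0, "fingers": 0}

```text
clock: 16.8
tool_pos: [0.6396, 0.1366, 0.061]
tool_rot: [0.17, 0.725, 0.649, 0.153]
force: [-12.3, -1.0, 7.7]
gripper_width: 0.0141
```

The force is rising like a hard stop. I'll release, back off along the tool axis and check.

Call:
carry_out:
  motion:
    - {"dx": 0, "dy": 0, "dz": 0, "wx": 0, "wy": 0, "wz": 0, "fingers": 40}
    - {"dx": 0, "dy": 0, "dz": 0, "wx": 0, "wy": 0, "wz": 0, "fingers": 40}
    - {"dx": 0, "dy": 0, "dz": 0, "wx": 0, "wy": 0, "wz": 0, "fingers": 40}
    - {"dx": 0, "dy": 0, "dz": -0.5, "wx": 0, "wy": 0, "wz": 0, "fingers": 40}
    - {"dx": 0, "dy": 0, "dz": -1.5, "wx": 0, "wy": 0, "wz": 0, "fingers": 40}

```text
clock: 17.3
tool_pos: [0.6284, 0.1385, 0.0947]
tool_rot: [0.172, 0.725, 0.649, 0.156]
force: [0.1, 0.6, 0.9]
gripper_width: 0.0342
```

Call:
carry_out:
  motion:
    - {"dx": 0, "dy": -0.3, "dz": -1.5, "wx": 0, "wy": 0, "wz": 0, "fingers": 40}
    - {"dx": 0, "dy": -1, "dz": -3, "wx": 0.5, "wy": 0, "wz": 0, "fingers": 40}
    - {"dx": 0, "dy": -2.5, "dz": -4, "wx": 1, "wy": 0, "wz": 0, "fingers": 40}
    - {"dx": 0, "dy": -4, "dz": -5, "wx": 2, "wy": 0, "wz": 0, "fingers": 40}
    - {"dx": 0, "dy": -5, "dz": -6, "wx": 3, "wy": 0, "wz": 0, "fingers": 40}

```text
clock: 17.8
tool_pos: [0.446, 0.1583, 0.1727]
tool_rot: [0.074, 0.741, 0.664, 0.069]
force: [1.2, -0.4, -0.3]
gripper_width: 0.0347
```

Run:
```python
from h import *
a=bot.camera("top");b=bot.camera("scene");s,p,R=cur();print(p,s["force"])
cv2.imwrite("pics/g.png",a);cv2.imwrite("pics/gs.png",b)
x=cv2.resize(a[140:185,240:285],(450,450),interpolation=2);y=cv2.resize(b[190:250,225:275],(375,450),interpolation=2)
cv2.imwrite("pics/gc.png",np.hstack([x,y[:, :350]]))
z=cv2.imread("pics/top0.png")
def tab(im): # end row of orange tab
    h=im[155:180,252:272].astype(int);m=(h[...,2]-h[...,0])>45;v,u=np.nonzero(m);return (u.mean()+252,v.min()+155,v.max()+155,m.sum()) if m.any() else None
print(tab(z),tab(a))
```

```text
[0.44869215 0.15842297 0.17438841] [ 1.47153036 -0.88767804 -0.0538322 ]
(np.float64(261.1063829787234), np.int64(159), np.int64(170), np.int64(47)) (np.float64(261.21875), np.int64(159), np.int64(167), np.int64(32))
```

View pics/gc.png

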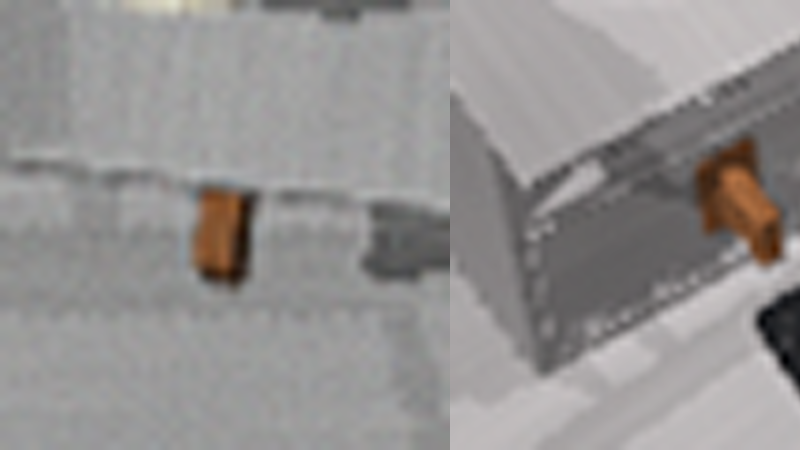

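Run:
```python
from h import *
f=np.array([.9943,-.1068,0])
for d in(0,.005,.01):
    o=np.array([.6672,.129,0])  # origin from shelf corners
    o=o+ (0.0015)*f*0
    l=np.array([.1068,.9943,0])*.003
    print(d,"top-edge row",w2px("top",o+l-(.045+d)*f+[0,0,.098]).round(1) if 0 else w2px("top",o+l-(.045+d)*f+np.array([0,0,.098])).round(1),"bottom-edge",w2px("top",o+l-(.045+d)*f+np.array([0,0,.058])).round(1),"shelf edge",w2px("top",o+l-.035*f+np.array([0,0,.212])).round(1))
    print("  scene tab end top",w2px("scene",o+l-(.045+d)*f+np.array([0,0,.098])).round(1),w2px("scene",o+l-(.045+d)*f+np.array([0,0,.058])).round(1))
```

```text
0 top-edge row [261.1 166.2] bottom-edge [262.3 167.9] shelf edge [257.8 157.4]
  scene tab end top [267.1 217.9] [267.8 224. ]
0.005 top-edge row [260.9 167.7] bottom-edge [262.1 169.4] shelf edge [257.8 157.4]
  scene tab end top [267.8 218.8] [268.5 224.9]
0.01 top-edge row [260.8 169.2] bottom-edge [261.9 170.9] shelf edge [257.8 157.4]
  scene tab end top [268.5 219.7] [269.2 225.8]
```

The tab end is at rows 166.3/167.9, and the fully shut prediction is 166.2/167.9, so the drawer is shut. The cover was already seen seated and the gripper is clear. Handing in.

Call:
carry_out:
  motion:
    - {"dx": 0, "dy": 0, "dz": -0.5, "wx": 0, "wy": 0, "wz": 0, "fingers": 40}
    - {"dx": 0, "dy": 0, "dz": -0.5, "wx": 0, "wy": 0, "wz": 0, "fingers": 40}
    - {"dx": 0, "dy": 0, "dz": -0.5, "wx": 0, "wy": 0, "wz": 0, "fingers": 40}

```text
clock: 18.2
tool_pos: [0.4482, 0.158, 0.1848]
tool_rot: [0.077, 0.741, 0.664, 0.071]
force: [-0.7, 0.4, -0.2]
gripper_width: 0.0349
```

Run:
```python
from h import *
a=cv2.imread("pics/top0.png").astype(int);b=bot.camera("top").astype(int)
for n,(u,v) in dict(bowls=(258,119),jug=(355,127),stand=(408,143),tin=(152,203),scoop=(456,225),cup=(323,243)).items():
    x=np.float32(a[v-12:v+12,u-12:u+12].mean(2));y=np.float32(b[v-20:v+20,u-20:u+20].mean(2))
    _,m,_,l=cv2.minMaxLoc(cv2.matchTemplate(y,x,cv2.TM_CCOEFF_NORMED));print(n,round(m,2),l[0]-8,l[1]-8)
print(bot.job_done())
```

```text
bowls 1.0 0 0
jug 0.99 0 0
stand 0.99 0 0
tin 0.98 0 0
scoop 0.99 0 0
cup 0.93 0 0
the job is handed in; nothing more can be done
None
```

I opened the drawer by its tab, set the cover plate on the white mill over both pins, pushed the drawer shut again and handed the job in at about 18 s. The hand-in gives no verdict, so what follows is my own last checks.

- **Cover:** it came down onto the mill while still gripped. The picture after release showed a pin in each hole and an even rim all round.
- **Drawer:** I pushed it until the resistance rose to about 12 N. In the top view the tab end was within 0.1 px of where it should be when fully shut. The scene view agreed only to within about 3 mm, inside the 6 mm allowed.
- **Other things:** the bowls, jug, whisk stand, tin, scoop and cup show 0 px of shift against the first picture. The gripper ended clear of everything.

**What disagreed on the way:**
- **Tilt:** the 40° tilt I first planned for the tab was out of the arm's reach, so I used 27°.
- **Drawer start position:** I first read the drawer as 14 mm ajar, but it was more likely about 9 mm.
- **Mill centre:** my first two estimates differed by 4 mm. I settled it with a fit of the rim that matched the given size.

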